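# Set out the medicines in reverse order

### The job

In the veterinary prep room four medicine containers stand in a row in the grey blocks of the storage rack. Move them all to the white dosing tray in reverse order, one to a pocket, both rows read from left to right as the robot sees them: the container that stood leftmost in the rack goes to the rightmost pocket, the next one to the pocket beside it, and so on. Keep them upright, set each down gently on its pocket's floor without dropping it, and let go.

Things in the scene. Friction and masses are not known exactly. Their poses are not given: they have to be found in the camera images.
- bottle: tall amber glass bottle with paper label and white screw cap: body 38 mm diameter and cylindrical up to 76 mm, shoulder, cap 26 mm diameter, 105 mm high, about 140 g. Origin at the centre of its underside, z up along its axis. Starts upright in one of the four blocks of the storage rack.
- dropper: white plastic dropper bottle with a pointed nozzle: body 30 mm diameter and cylindrical up to 54 mm, nozzle tip at 84 mm, about 45 g. Origin at the centre of its underside, z up along its axis. Starts upright in one of the four blocks of the storage rack.
- jar: squat white ointment jar with flat screw lid: 42 mm diameter over its whole height of 58 mm, about 90 g. Origin at the centre of its underside, z up along its axis. Starts upright in one of the four blocks of the storage rack.
- vial: small amber injection vial with narrow neck and aluminium crimp cap: body 28 mm diameter and cylindrical up to 50 mm, cap 20 mm diameter, 68 mm high, about 40 g. Origin at the centre of its underside, z up along its axis. Starts upright in one of the four blocks of the storage rack.
- bottle_block: fixed grey plastic block 58 x 58 x 20 mm in the storage rack in which the bottle stands at the start, with a round hole 43 mm wide and 14 mm deep (hole floor 6 mm above the block's underside). Origin at the centre of its underside, 3 mm above the work surface, axes parallel to the rack's.
- dropper_block: fixed grey plastic block 58 x 58 x 20 mm in the storage rack in which the dropper stands at the start, with a round hole 35 mm wide and 14 mm deep (hole floor 6 mm above the block's underside). Origin at the centre of its underside, 3 mm above the work surface, axes parallel to the rack's.
- jar_block: fixed grey plastic block 58 x 58 x 20 mm in the storage rack in which the jar stands at the start, with a round hole 47 mm wide and 14 mm deep (hole floor 6 mm above the block's underside). Origin at the centre of its underside, 3 mm above the work surface, axes parallel to the rack's.
- vial_block: fixed grey plastic block 58 x 58 x 20 mm in the storage rack in which the vial stands at the start, with a round hole 33 mm wide and 14 mm deep (hole floor 6 mm above the block's underside). Origin at the centre of its underside, 3 mm above the work surface, axes parallel to the rack's.
- storage_rack: fixed dark steel plate 72 x 264 x 3 mm carrying the four grey blocks in a row along its y axis, at y = +96, +32, -32, -96 mm. Origin: centre of its underside, on the work surface; +y is to the left as the robot sees it (yaw within 0.3 rad). Stands on the left or the right of the work area.
- dosing_tray: fixed white plastic tray 68 x 260 mm, 15 mm high, four square pockets 60 x 60 mm in a row along its y axis, centres at y = +96, +32, -32, -96 mm, pocket floor 3 mm above its underside, walls 4 mm thick. Origin: centre of its underside, on the work surface; +y is to the left as the robot sees it (yaw within 0.3 rad). Empty at the start; on the other side from the storage rack.

How it is judged:
By the outcome, as a careful person would: the job done as asked, in the order asked, and still so for the second after the job is handed in, with the robot touching nothing.
It also fails if it takes over 96 s, if anything falls off the work surface, if the arm or the gripper's body presses on something with over 40 N, if the wrist force passes 120 N, or if a joint passes its speed limit or range.

### The arm

A 6-joint arm with a two-finger parallel gripper is mounted at the origin on the work surface. World frame = base frame: x ahead of the robot, y to its left, z up, the work surface at z = 0. Lengths are in m, angles in rad, forces in N, time in s.
With the tool pointing down it reaches from about 0.25 to 0.725 m from the base axis. Payload 9.7 kg.
Tool frame: the origin (TCP) lies at the centre of the arm's flange, where the gripper is bolted on; the fingertips stand 173 mm ahead of it and the grasp point (between the pads) lies 155 mm ahead of it; z points along the fingers, y is the line along which they close (so a half turn about z gives the same grasp; the last joint's range is limited). The gripper opens to 85 mm and grips with 20 to 120 N. Pads are 22 mm wide; open, the fingers measure 114 mm over their backs; the gripper's body (76 mm by 85 mm) begins 54 mm behind the grasp point. The pads swing forward as they close: fully open they stand 13 mm farther back than shut.
Start: joints at [-1.188, 0.087, 0.176, 1.66, 0, 1.571], TCP at [0.205, -0.51, 0.405] pointing down, gripper open.
Joint ranges: [-3.13, 3.13], [-0.85, 1.81], [-1.15, 1.24], [-2.2, 2.28], [-1.44, 1.52], [-3.14, 3.14]. Speed limits (rad/s): [2.22, 2.22, 2.57, 3.14, 3.14, 3.14].

### API

Orientations are given as a unit quaternion [x, y, z, w].
In Python, from cell import ctrl, fingers, solve_ik, status, optics, sign_off gives the robot as it stands. Calls block until the motion is done:
- ctrl.move_to(position, orientation): joint-space move of the TCP to a pose.
- ctrl.move_linear(position, frame=None, velocity=0.15, force_limit=None): straight line of the TCP; frame=None keeps the orientation; velocity is the mean speed in m/s. With force_limit (N) it stops when the force on the tool has changed by that much, and returns True; else False.
- ctrl.move_j(angles): joint-space move.
- fingers.release() and fingers.grab(f_grip=None): open the fingers fully, or close them until they stop; f_grip is the grip in N (None keeps the last).
- ctrl.wait(seconds).
- solve_ik(position, orientation): joint angles nearest the present ones, or None.
- status.sense(): the state.
- optics.get_image(name): name is "scene" or "side" or "wrist"; returns (picture, depth): 420x560x3 uint8, red, green, blue; 420x560 float32, m along the optical axis (not along the pixel's ray), 0 where there is no reading.
- optics.get_calibration(name): a dict with "fx", "fy", "cx", "cy" (pixels), "R" (3x3) and "t" (3): a world point X has camera coordinates R X + t. Camera axes: x right, y down, z forward; pixel columns grow to the right and rows downward; lengths in m; the calibration is good to about 2 mm. A picture is of the moment at which its call begins: read the wrist's pose just before it. get_calibration takes no time and is no camera call; for the wrist camera it gives the pose at the moment of the call.
A pose or a line that the arm cannot do raises ctrl.Unreachable and nothing moves.
- sign_off(): hands the job in; it is judged then, once.
The state is a dict: "clock": time; "joints": joint angles; "dq": joint speeds; "effort": joint torques, N m; "tcp_pos": TCP position; "tcp_rot": TCP orientation; "ft_force": force on the tool from outside, world axes, zero at the start; "torque": the same for the moment, N m; "finger_gap": opening from 0.0 (shut) to 1.0 (fully open); "grip_force": force on a finger pad.
Only numpy, scipy, OpenCV 4.12 (cv2) and the standard library are available. Lean on these libraries where they do the work, as an engineer would, in place of code of your own. Each camera call takes 0.05 s, during which the arm holds its last target. There are 200 camera calls.

## Working session

There is one attempt and no reset: what is moved stays moved. The work goes in short steps, each a Python script; the robot and the scene stay as the last script left them, time stands still between calls to the robot, and variables do not carry over. Pictures are saved under pics/ and viewed, at most 14 in all, crops included, and the job is handed in when it is done.

```bash
ls; mkdir -p pics; python3 - <<'E'
from cell import optics,status
import cv2,numpy as np
for n in ("scene","side"):
    p,d=optics.get_image(n); np.savez(f"pics/{n}.npz",p=p,d=d)
    cv2.imwrite(f"pics/{n}0.png",p[...,::-1])
    c=optics.get_calibration(n); print(n,c,-np.array(c["R"]).T@c["t"])
s=status.sense(); print(s["clock"],s["tcp_pos"],s["tcp_rot"],s["finger_gap"])
E
```

```text
pics
scene {'fx': 464.0774808983405, 'fy': 464.0774808983405, 'cx': 285.36042732951637, 'cy': 213.45813645172726, 'R': array([[ 0.87219851,  0.48884272, -0.01739437],
       [ 0.38240395, -0.70360076, -0.59892669],
       [-0.30501965,  0.51573129, -0.80061492]]), 't': array([-0.46283235, -0.15533328,  1.2114783 ])} [ 0.83260642 -0.50783765  0.86884368]
side {'fx': 493.31423505982775, 'fy': 493.31423505982775, 'cx': 277.32458860550076, 'cy': 205.61605315584242, 'R': array([[-0.90444018, -0.42642297, -0.01230448],
       [-0.31494663,  0.68689872, -0.65496471],
       [ 0.28774393, -0.58850115, -0.75555928]]), 't': array([0.49056973, 0.18736953, 0.83744648])} [0.26173223 0.57332453 0.76149709]
0.1 [ 0.20543604 -0.51020225  0.40403567] [ 9.81740695e-01  1.90223070e-01 -1.13453286e-04 -6.16014586e-04] 1.0031493185720024
```

View pics/scene0.png

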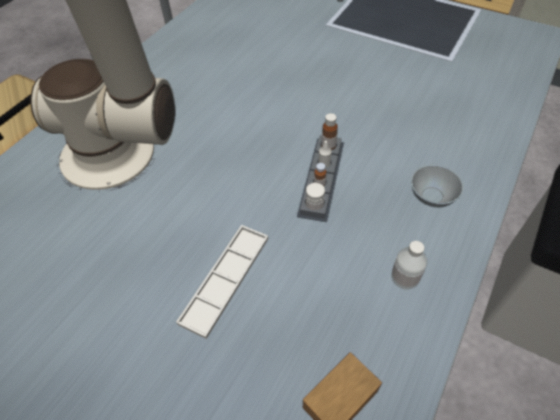

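View pics/side0.png

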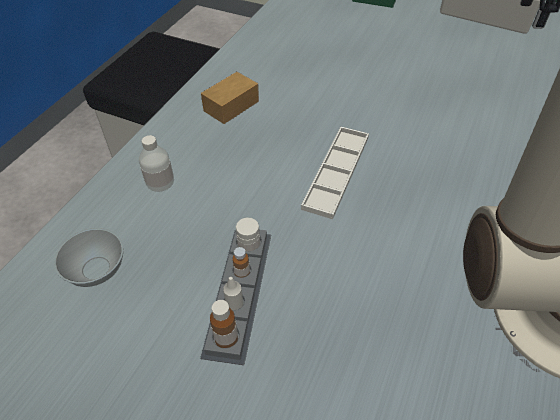

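The storage rack is at scene px ~(322,178) and side px ~(238,295). From +y to -y it holds the bottle, dropper, vial and jar. The dosing tray is at scene ~(224,280) and side ~(336,172), and it is empty. Next I'll measure poses in both views.

```bash
cat > loc.py <<'E'
import cv2,numpy as np
from cell import optics
def ray(c,uv,z):
    uv=np.asarray(uv,float).reshape(-1,2); R=np.array(c["R"]);C=-R.T@c["t"]
    d=np.c_[(uv[:,0]-c["cx"])/c["fx"],(uv[:,1]-c["cy"])/c["fy"],np.ones(len(uv))]@R
    return C+d*((z-C[2])/d[:,2])[:,None]
def cloud(c,d):
    v,u=np.mgrid[:d.shape[0],:d.shape[1]]
    P=np.dstack([(u-c["cx"])/c["fx"]*d,(v-c["cy"])/c["fy"]*d,d])
    return (P-np.array(c["t"]))@np.array(c["R"])
def biggest(m):
    n,l,s,_=cv2.connectedComponentsWithStats(m.astype(np.uint8)); return l==1+np.argmax(s[1:,4])
def rect(xy):
    (cx,cy),(w,h),a=cv2.minAreaRect((xy*1000).astype(np.float32))
    b=cv2.boxPoints(((cx,cy),(w,h),a)); e=max([b[1]-b[0],b[2]-b[1]],key=np.linalg.norm)
    if e[1]<0:e=-e
    return np.round([cx,cy,w,h],1),round(float(np.arctan2(-e[0],e[1])),4)
E
python3 - <<'E'
from loc import *
for n in ("scene","side"):
    f=np.load(f"pics/{n}.npz");p,d=f["p"].astype(int),f["d"];c=optics.get_calibration(n)
    X=cloud(c,d);z=X[...,2]; roi=(d>0)&(X[...,0]>.25)&(X[...,0]<.75)&(abs(X[...,1])<.4)
    print(n,"table z",np.median(z[roi]))
    br=p.min(2)
    # tray: white, low
    m=biggest(roi&(p.min(2)>165)&(z<.03)); 
    cnt=max(cv2.findContours(m.astype(np.uint8),0,1)[0],key=cv2.contourArea)
    print("tray",m.sum(),rect(ray(c,cnt,.015)[:,:2]), "depth",rect(X[m&(z>.008)][:,:2]))
    # rack: dark
    m=biggest(cv2.morphologyEx((roi&(p.max(2)<95)).astype(np.uint8),cv2.MORPH_CLOSE,np.ones((5,5)))>0)
    q=X[m&(z>-.005)&(z<.03)]; print("rack",m.sum(),rect(q[:,:2]),np.percentile(q[:,2],[5,50,95]).round(4))
    q=X[roi&(z>.019)&(z<.027)&(X[...,1]>0)&(X[...,0]<.55)]; print("blocktop",len(q),rect(q[:,:2]))
    # things above blocks
    t=(roi&(z>.04)&(z<.13)).astype(np.uint8); k,l,s,ce=cv2.connectedComponentsWithStats(t)
    for i in range(1,k):
        if s[i,4]<25: continue
        q=X[l==i]; top=q[q[:,2]>q[:,2].max()-.006]
        print(s[i],q.mean(0).round(4),"top",top.mean(0).round(4),len(top))
E
```

```text
scene table z 0.0005037815839846796
tray 3291 (array([ 473.9, -160.1,   70. ,  262.4]), 0.051) depth (array([ 474.8, -159.9,   69.3,  262.7]), 0.0504)
rack 588 (array([526.8, 188.2,  67.2, 257.9]), 0.2827) [0.0017 0.0105 0.0252]
blocktop 579 (array([525.2, 192.4,  58.3, 255. ]), 0.285)
[314 114  24  68 756] [0.5152 0.2312 0.0732] top [0.4991 0.2811 0.1142] 65
[411 165  18  29 125] [0.7365 0.2689 0.0475] top [0.7361 0.2654 0.0501] 78
[306 183  19  22 339] [0.5557 0.0933 0.0617] top [0.5534 0.0979 0.0674] 203
[303 385  15  22 107] [ 0.7457 -0.3011  0.0543] top [ 0.746  -0.2999  0.0553] 90
side table z 0.002303002041973319
tray 2103 (array([ 477.5, -162. ,   67.3,  260. ]), 0.0489) depth (array([ 476.8, -160.9,   67.7,  263. ]), 0.0453)
rack 2075 (array([527.6, 193.2,  73. , 262.6]), 0.2862) [0.0033 0.0075 0.0256]
blocktop 1639 (array([527.6, 192. ,  58.6, 252.4]), 0.2859)
[247  82  11  13  80] [ 0.7452 -0.2942  0.0514] top [ 0.7458 -0.2968  0.0574] 30
[236 217  24  29 546] [0.551  0.1059 0.0627] top [0.5538 0.101  0.0692] 326
[ 88 243  35  42 190] [0.7359 0.2701 0.0492] top [0.7356 0.2664 0.0521] 116
[233 247  16  25 322] [0.5333 0.1663 0.0633] top [0.5363 0.1622 0.0788] 96
[ 210  277   32   65 1248] [0.5006 0.2724 0.0813] top [0.5    0.2846 0.1159] 209
```

```bash
cat > act.py <<'E'
import numpy as np
from cell import ctrl,fingers,status
RACK=(np.array([.5265,.192]),.2855); TRAY=(np.array([.4755,-.1607]),.049)
# slot y in rack, height of the grasp point above the underside
IT={"jar":(-.096,.038),"vial":(-.032,.038),"dropper":(.032,.040),"bottle":(.096,.060)}
def slot(f,y): return f[0]+y*np.array([-np.sin(f[1]),np.cos(f[1])])
def quat(yaw):                     # pointing down, fingers close along the frame's x
    a=(yaw+np.pi/2)/2; return [np.cos(a),np.sin(a),0,0]
def P(xy,under,h): return [*xy,under+h+.155]
def say(t):
    s=status.sense(); print(t,"t=%.1f gap=%.3f grip=%.1f"%(s["clock"],s["finger_gap"],s["grip_force"]),"tcp",np.round(s["tcp_pos"],4),"F",np.round(s["ft_force"],1))
def pick(n):
    y,h=IT[n]; a=slot(RACK,y)
    ctrl.move_to(P(a,.14,h),quat(RACK[1]))
    ctrl.move_linear(P(a,.009,h),velocity=.15); say(n+" at")
    fingers.grab(f_grip=40); say("grabbed")
    ctrl.move_linear(P(a,.13,h),velocity=.12); say("lifted")
def place(n):
    y,h=IT[n]; b=slot(TRAY,-y)
    ctrl.move_to(P(b,.13,h),quat(TRAY[1]))
    ctrl.move_linear(P(b,.012,h),velocity=.12); say("above")
    hit=ctrl.move_linear(P(b,-.003,h),velocity=.015,force_limit=3); say("contact %s"%hit)
    return hit
def let_go(n):
    y,h=IT[n]; b=slot(TRAY,-y)
    fingers.release(); ctrl.move_linear(P(b,.13,h),velocity=.18); say("free")
E
python3 - <<'E'
from act import *
pick("jar")
E
```

```text
jar at t=3.6 gap=1.001 grip=0.0 tcp [0.5539 0.0999 0.203 ] F [ 0.7 -1.1 -0. ]
grabbed t=4.1 gap=0.477 grip=40.5 tcp [0.5537 0.0999 0.2027] F [-0.4 -0.7  5.1]
lifted t=5.3 gap=0.484 grip=40.5 tcp [0.5534 0.0998 0.322 ] F [ 0.2 -0.  -1.7]
```

```bash
python3 - <<'E'
from act import *
from cell import optics
import cv2
if place("jar"): let_go("jar")
cv2.imwrite("pics/s1.png",optics.get_image("side")[0][...,::-1])
E
```

```text
above t=7.2 gap=0.484 grip=40.5 tcp [ 0.4711 -0.0648  0.2058] F [-0.1  0.6 -1. ]
contact True t=7.8 gap=0.482 grip=40.9 tcp [ 0.4708 -0.0648  0.1966] F [-0.7  0.7  5. ]
free t=9.2 gap=0.997 grip=0.0 tcp [ 0.4706 -0.0648  0.3219] F [-0.2  1.2 -0.4]
```

View pics/s1.png

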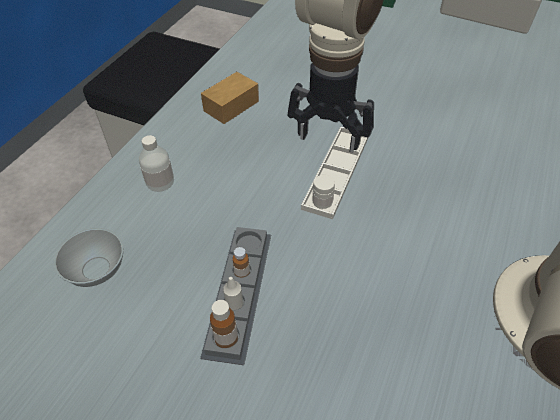

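The jar stands upright in its pocket (px 323,192), and contact came at the height I expected. The other three containers haven't moved.

```bash
python3 - <<'E'
from act import *
from cell import optics
import cv2
pick("vial")
if status.sense()["finger_gap"]>.2 and place("vial"):
    let_go("vial")
    pick("dropper")
cv2.imwrite("pics/s2.png",optics.get_image("side")[0][...,::-1])
E
```

```text
vial at t=11.2 gap=1.000 grip=0.0 tcp [0.5359 0.1612 0.2031] F [ 0.4 -0.2  0. ]
grabbed t=11.7 gap=0.315 grip=39.4 tcp [0.5356 0.1613 0.2024] F [-0.9  0.1  3.3]
lifted t=12.9 gap=0.315 grip=39.3 tcp [0.5354 0.1612 0.3221] F [-0.1 -0.5  0.1]
above t=15.2 gap=0.311 grip=39.3 tcp [ 0.4743 -0.1288  0.2058] F [ 0.4 -0.3 -0.3]
contact True t=15.8 gap=0.311 grip=39.8 tcp [ 0.4739 -0.1288  0.1963] F [-0.8  0.6  5.9]
free t=17.3 gap=1.000 grip=0.0 tcp [ 0.4738 -0.1287  0.3219] F [-0.3 -0.7 -0.9]
dropper at t=19.6 gap=1.000 grip=0.0 tcp [0.5179 0.2227 0.2051] F [ 0.5  0.  -0.2]
grabbed t=20.2 gap=0.336 grip=39.4 tcp [0.5176 0.2228 0.2044] F [ 0.6 -0.3  4.5]
lifted t=21.3 gap=0.343 grip=39.4 tcp [0.5174 0.2227 0.324 ] F [ 0.   0.9 -1.7]
```

View pics/s2.png

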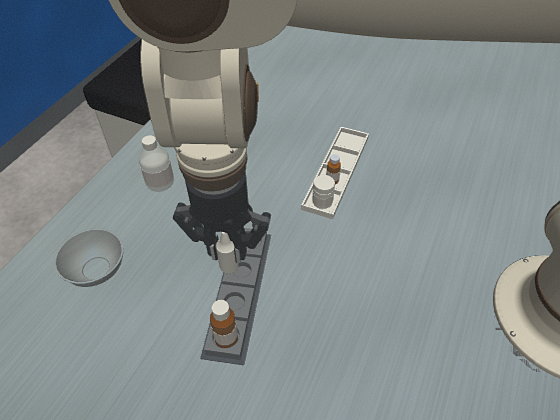

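The vial stands in its pocket (px 334,168) beside the jar. The gripper is holding the dropper upright (px 227,255), and the bottle is still in the rack.

```bash
python3 - <<'E'
from act import *
from cell import optics
import cv2
if place("dropper"):
    let_go("dropper")
    pick("bottle")
    if status.sense()["finger_gap"]>.3 and place("bottle"):
        let_go("bottle"); 
        b=slot(TRAY,-.096); ctrl.move_linear([b[0]-.12,b[1]-.1,.40],velocity=.2); say("away")
a,b=[optics.get_image(n)[0] for n in("scene","side")]
cv2.imwrite("pics/s3.png",np.vstack([cv2.resize(a[190:350,140:340],(500,400))[:300],cv2.resize(b[110:230,270:410],(500,300))])[...,::-1])
E
```

```text
above t=24.1 gap=0.339 grip=39.4 tcp [ 0.4774 -0.1928  0.2078] F [ 0.3  0.1 -0.9]
contact True t=24.7 gap=0.341 grip=39.8 tcp [ 0.4771 -0.1927  0.1984] F [-0.5  0.4  4.7]
free t=26.1 gap=1.001 grip=0.0 tcp [ 0.4769 -0.1926  0.3239] F [0.4 0.4 0. ]
bottle at t=28.9 gap=0.999 grip=0.0 tcp [0.4998 0.2842 0.2251] F [ 0.9  0.  -0.7]
grabbed t=29.4 gap=0.437 grip=40.3 tcp [0.4996 0.2842 0.2246] F [-0.7 -0.7  4.1]
lifted t=30.6 gap=0.434 grip=40.2 tcp [0.4994 0.2841 0.344 ] F [-0.1  0.  -2.3]
above t=33.7 gap=0.428 grip=40.2 tcp [ 0.4805 -0.2567  0.2279] F [ 0.6 -0.3 -2.3]
contact True t=34.3 gap=0.435 grip=40.7 tcp [ 0.4802 -0.2566  0.2185] F [0.3 0.3 5.6]
free t=35.7 gap=0.999 grip=0.0 tcp [ 0.4801 -0.2565  0.3438] F [ 0.7 -0.2 -0.1]
away t=36.7 gap=0.998 grip=0.0 tcp [ 0.3605 -0.3563  0.3993] F [ 0.5 -0.8 -0.1]
```

View pics/s3.png

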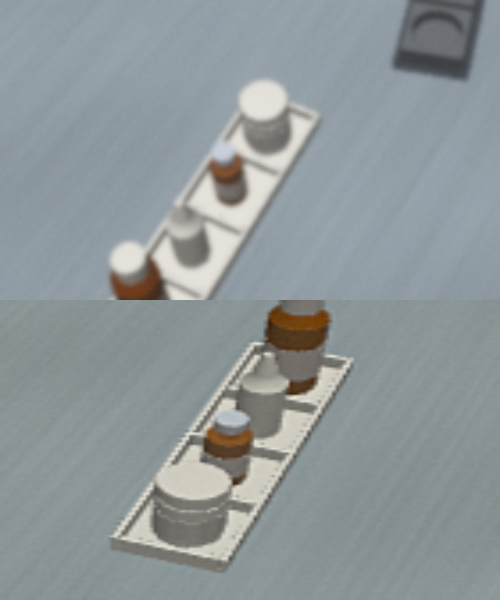

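All four stand upright in their own pockets. In the lower crop the jar is at (190,505), the vial at (228,445), the dropper at (263,395) and the bottle at (297,350). The gripper is clear of them.

```bash
python3 -c "
from cell import sign_off
print(sign_off())"
```

```text
the job is handed in; nothing more can be done
None
```

All four containers stand upright in the dosing tray in reverse order (left to right: jar, vial, dropper, bottle), each set down gently and released; the job was handed in at about 37 s.

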